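# Free a jammed cooling fan and check by hand that it turns

### The arm

A 6-joint arm with a two-finger parallel gripper is mounted at the origin on the work surface. World frame = base frame: x ahead of the robot, y to its left, z up, the work surface at z = 0. Lengths are in m, angles in rad, forces in N, time in s.
With the tool pointing down it reaches from about 0.25 to 0.725 m from the base axis. Payload 4 kg.
Tool frame: the origin (TCP) lies at the very end of the fingers, on their centre line; the grasp point (between the pads) lies 19 mm behind it; z points along the fingers, y is the direction in which the jaws open and shut (so a half turn about z gives the same grasp; the last joint's range is limited). The gripper opens to 85 mm and grips with 20 to 120 N. Pads are 22 mm wide; open, the fingers measure 114 mm over their backs; the gripper's body (76 mm by 85 mm) begins 54 mm behind the grasp point. The pads swing forward as they close: fully open they stand 13 mm farther back than shut.
Start: joints at [1.11, 0.241, 0.005, 1.335, 0, 1.571], TCP at [0.222, 0.448, 0.231] pointing down, gripper open.
Joint ranges: [-2.72, 2.72], [-1.05, 1.87], [-1.09, 1.28], [-1.99, 2.15], [-1.42, 1.44], [-3.14, 3.14]. Speed limits (rad/s): [2.79, 2.79, 3.14, 3.14, 3.14, 3.14].

### API

Orientations are given as a unit quaternion [x, y, z, w].
In Python, from workcell import bot gives the robot as it stands.
- The arm moves only by the shell command python3 -m crank 'ROWS'. ROWS is JSON, a list that holds one entry, the list of rows, each a list of 5 numbers: the shift along the tool's x, y, z in mm, then the turn about the tool's z in degrees, then the closure in counts, from 0 (fully open) to 255 (shut). In form: [[[tx, ty, tz, turn, grip], ...]]. A call has 1 to 12 rows; each row shifts and turns the pose as measured when the row begins, along the tool's axes as they then stand; what a row does not reach is not made up. A row lasts 1/8 s, in which the tool goes at most 62.5 mm and 10.7 degrees, less where a joint would pass 70% of its speed; a pose out of reach is approached as far as the arm can. A call is refused whole if a number of a shift passes 62.5 or a number of a turn 10.7, either way. A call with a gripper value outside its range is refused whole. The fingers move at their own pace and stop on an object; the grip force is fixed at half the most. Time passes only in rows, so rows that do not move let the fingers close. It gives the time, the measured TCP pose, the force and the opening at its end, in the units of the state.
- bot.get_obs(): the state, without advancing time (a new reading comes with each control period).
- bot.camera(name): name is "side" or "top"; returns a dict with "img" (384x512x3 uint8, blue, green, red), "depth" (384x512 float32, m along the optical axis (not along the pixel's ray), 0 where there is no reading), "fx", "fy", "cx", "cy" (pixels), "D" ([k1, k2, p1, p2, k3] as OpenCV has them; the pictures are not rectified), "R" (3x3) and "t" (3): a world point X has camera coordinates R X + t. Camera axes: x right, y down, z forward; pixel columns grow to the right and rows downward; lengths in m; the calibration is good to about 2 mm. A picture is of the moment at which its call begins.
- bot.job_done(): hands the job in, once; it reports no verdict.
The state is a dict: "clock": time; "joint_pos": joint angles; "joint_vel": joint speeds; "tau": joint torques, N m; "eef_pos": TCP position; "tool_rot": TCP orientation; "ft_force": force on the tool from outside, world axes, zero at the start; "ft_torque": the same for the moment, N m; "grip_width": finger opening in m.
Only numpy, scipy, OpenCV 4.12 (cv2) and the standard library are available. Lean on these libraries where they do the work, as an engineer would, in place of code of your own. Each camera call takes 0.05 s, during which the arm holds its last target.

### The job

A screwdriver has been dropped into the fan of the heat-sink unit and jams it. Draw the screwdriver out without forcing the blades and put it in the long open tool tray; then, with a light fingertip on the flat face of the hub (never on the blades), turn the fan by hand through at least one full turn in either direction to check that it runs free, and leave it standing still. Leave everything else on the bench where it is.

Things in the scene. Friction and masses are not known exactly. Their poses are not given: they have to be found in the camera images.
- fan_unit: Fixed finned heat sink 200 x 180 mm, fins up to 60 mm above the bench, and on it a flat round axial fan, axis vertical. Fan frame: a ring of 151 mm outer and 143 mm inner diameter, 38 mm high (top 98 mm above the bench), with two ears along the unit's x axis reaching 86 mm from the fan's axis. Origin on the fan's axis at bench level, z up.
- fan_center (a point): Point on the fan's axis level with the top edge of the ring, 98 mm above the bench. Axes as those of the unit (z up); it does not turn with the rotor. The rotor's hub is a steel drum of 90 mm diameter round this axis; its flat level top face (32 mm paper label, white dot near the edge) lies 0 to 8 mm below this point: how deep differs from fan to fan and is not measured.
- fan_rotor (a joint): Angle of the rotor (hub with five thin pitched blades, 45 to 70 mm from the axis), rad, counter-clockwise from above positive, counted past full turns; starts within 0.15 of 0. About 0.01 N m turns it. A fingertip pressed on the hub face with 2 to 6 N, 25 to 30 mm off the axis, takes it along as it circles the axis, lagging somewhat. The face gives 1 mm per 14 N. The bearings stand 10 N, the blades 2 N.
- screwdriver: The dropped screwdriver, 101 mm long, 24 to 42 g; same frame as handle_center.
- handle_center (a point): Centre of the screwdriver's grey round handle, 12 mm thick, 50 mm long. z runs from the tip to the blunt end (28 mm away); the 4.4 mm steel shaft's tip lies 75 mm the other way. At the start the tip stands on the fins between two blades, against the motor's base, and the tool leans outward on the ring's edge, 26 degrees off vertical, handle wholly above the ring. It comes out straight up.
- tool_tray: Black open tray, 190 x 110 mm outside (long side along its x), 22 mm high, walls and floor 4 mm thick, standing on the bench, fixed. Origin at the centre of its underside, z up.
- circuit_board: Bystander: loose circuit board with parts, 100 x 80 mm, 22 mm high. Origin at the centre of its underside.
- multimeter: Bystander: hand-held multimeter lying on its back, 85 x 180 mm, 45 mm high. Origin at the centre of its underside.
- solder_spool: Bystander: spool of solder standing on end, diameter 60 mm, 46 mm high. Origin at the centre of its underside.
- capacitor: Bystander: grey can capacitor standing upright, diameter 51 mm, 84 mm high. Origin at the centre of its underside.
- side_cutters: Bystander: small side cutters lying flat, about 115 x 60 mm, 12 mm high. Origin near the middle, at bench level.
- flux_jar: Bystander: small amber jar, diameter 48 mm, 55 mm high. Origin at the centre of its underside.
There are look-alikes about, which are no part of the job. What is shaped like the tool_tray but green is not meant.

How it is judged:
On the way, in this order (a step that is already met when the one before it is completed fails the run):
1. the screwdriver lies in the tool tray, let go (x of handle_center in the frame of tool_tray between -0.091 and 0.091 m and y of handle_center in the frame of tool_tray between -0.051 and 0.051 m and z of handle_center in the frame of tool_tray below 0.025 m and contact force between the fingers and screwdriver below 0.1 N and linear speed of screwdriver below 0.03 m/s), for 0.3 s.
2. the fan has been turned through one full turn ((value of joint fan_rotor above 6.1 rad or value of joint fan_rotor below -6.1 rad)), for 0.2 s.
At the end, for the whole second after the job is handed in: The screwdriver lies inside the tool tray (handle centre within the walls and less than 25 mm above the tray's underside), at rest and let go; the rotor stands a full turn (6.1 rad or more, either way) from its zero and is still (below 0.1 rad/s) (all of step 1 and (value of joint fan_rotor above 6.1 rad or value of joint fan_rotor below -6.1 rad) and velocity of joint fan_rotor between -0.1 and 0.1 rad/s); the robot touches nothing.
It fails at once if the fan's rotor was pressed or pushed with more than 10 N (contact force between any of the fingers, the arm and fan_rotor above 10 N).
It fails at once if the robot pushed on the blades (more than 2 N) (contact force between any of the fingers, the arm and fan_rotor_c1 above 2 N or contact force between any of the fingers, the arm and fan_rotor_c2 above 2 N or contact force between any of the fingers, the arm and fan_rotor_c3 above 2 N or contact force between any of the fingers, the arm and fan_rotor_c4 above 2 N or contact force between any of the fingers, the arm and fan_rotor_c5 above 2 N).
It fails at once if the screwdriver was forced against the fan's rotor (more than 8 N) (contact force between screwdriver and fan_rotor above 8 N).
It fails at once if a bystander was moved by more than 15 mm (distance of any of circuit_board, multimeter, solder_spool, capacitor, side_cutters, flux_jar from where it was at the start of the episode above 0.015 m).
It also fails if it takes over 64 s, if anything falls off the work surface, if the arm or the gripper's body presses on something with over 40 N, if the wrist force passes 120 N, or if a joint passes its speed limit or range.

## Working session

There is one attempt and no reset: what is moved stays moved. The work goes in short steps, Python scripts to look and compute and a shell command to move; the robot and the scene stay as the last step left them, time stands still between calls to the robot, and variables do not carry over. Pictures are saved under pics/ and viewed, and the job is handed in when it is done.

```bash
mkdir -p pics; ls; python3 - <<'E'
from workcell import bot
import cv2,numpy as np
o=bot.get_obs();print({k:np.round(v,3).tolist() for k,v in o.items()})
for n in("top","side"):
    c=bot.camera(n);cv2.imwrite(f"pics/{n}0.png",c["img"]);np.savez(f"{n}0.npz",**c)
    print(n,c["fx"],c["fy"],c["cx"],c["cy"],c["D"],c["R"],c["t"],(c["depth"]>0).mean())
E
```

```text
pics
{'clock': 0.0, 'joint_pos': [1.11, 0.241, 0.004, 1.335, 0.0, 1.571], 'joint_vel': [0.0, -0.002, -0.001, 0.001, -0.001, -0.0], 'tau': [-0.001, -37.232, 25.24, 0.017, -0.0, -0.0], 'eef_pos': [0.222, 0.447, 0.23], 'tool_rot': [0.228, 0.974, -0.001, -0.0], 'ft_force': [0.666, 0.008, 0.751], 'ft_torque': [-0.016, -0.029, 0.002], 'grip_width': 0.086}
top 394.3255008129798 394.3255008129798 258.84210673332495 193.99073054607624 [0.02282062 0.         0.         0.         0.        ] [[ 0.01632568 -0.99960976  0.02266728]
 [-0.980936   -0.02040302 -0.19325703]
 [ 0.19364409 -0.0190801  -0.98088629]] [-0.09119006  0.55192876  1.11662262] 0.996002197265625
side 402.60387604747314 402.60387604747314 250.48320251303895 192.6337035468336 [-0.07535725  0.          0.          0.          0.        ] [[ 0.69663423 -0.71710072 -0.02161728]
 [-0.46507053 -0.42844379 -0.77469047]
 [ 0.5462693   0.54972946 -0.63197102]] [-0.41844535  0.28956052  1.19235765] 0.9960530598958334
```

View pics/top0.png

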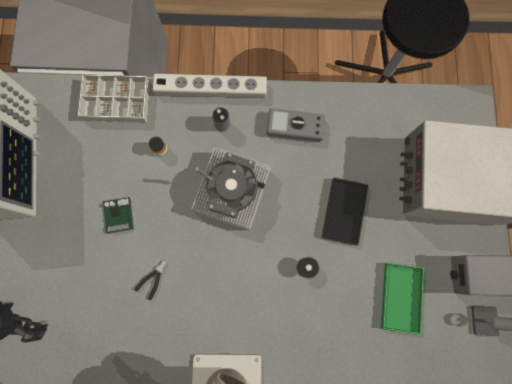

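View pics/side0.png

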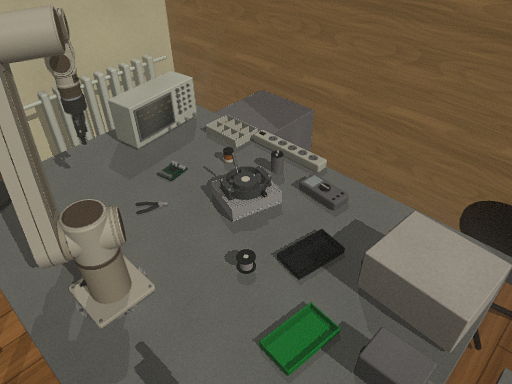

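Top view: black tray at (345,211) and green tray at (403,298). The black one is the target by colour. The fan is at (231,184). Next I enlarge the fan and the tray.

```bash
python3 - <<'E'
import cv2,numpy as np
t=np.load("top0.npz")["img"];s=np.load("side0.npz")["img"]
a=cv2.resize(t[140:240,135:275],None,fx=5.5,fy=5.5,interpolation=cv2.INTER_CUBIC)
cv2.imwrite("pics/a.png",a)
a=cv2.resize(s[140:225,190:300],None,fx=7,fy=7,interpolation=cv2.INTER_CUBIC)
cv2.imwrite("pics/b.png",a)
a=np.hstack([cv2.resize(t[165:345,310:440],None,fx=3,fy=3),cv2.resize(s[220:350,240:350],(400,540))])
cv2.imwrite("pics/c.png",a)
E
```

```text
(no output)
```

View pics/a.png

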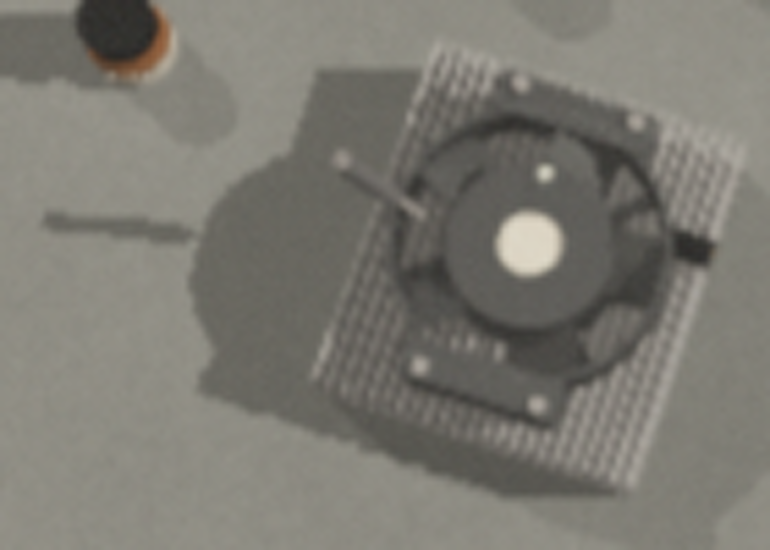

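View pics/b.png

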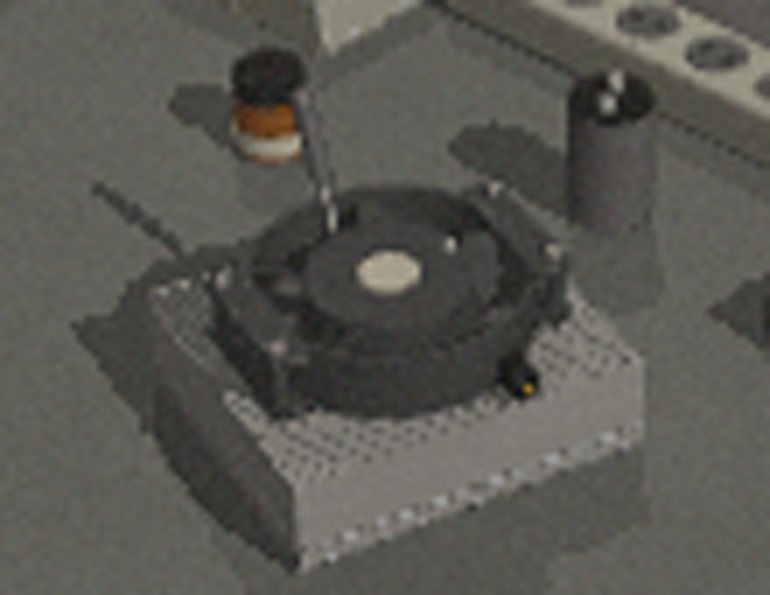

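View pics/c.png

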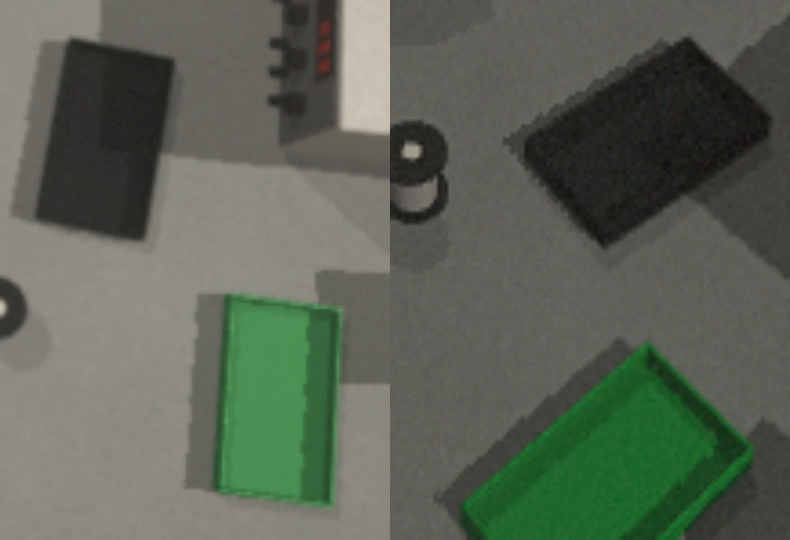

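Top crop: the screwdriver's blunt end is at about (197,169) and the shaft meets the ring at about (211,179). The label is at (231,184) and the white dot at (234,171). Side crop: blunt end at (233,153.5), shaft entering at (237,172). The black tray is the open, black, 190x110-like one. The other tray is green and so excluded. Next I triangulate.

```bash
cat > h.py <<'E'
import numpy as np,cv2
from workcell import bot
def K(c): return np.array([[float(c["fx"]),0,float(c["cx"])],[0,float(c["fy"]),float(c["cy"])],[0,0,1]])
def ray(c,uv):
    n=cv2.undistortPoints(np.array([[uv]],float),K(c),c["D"])[0,0]
    d=c["R"].T@np.array([n[0],n[1],1]);o=-c["R"].T@c["t"];return o,d
def plane(c,uv,z):
    o,d=ray(c,uv);return o+d*(z-o[2])/d[2]
def tri(c1,p1,c2,p2):
    o1,d1=ray(c1,p1);o2,d2=ray(c2,p2)
    s,_,_,_=np.linalg.lstsq(np.c_[d1,-d2],o2-o1,rcond=None)
    a=o1+d1*s[0];b=o2+d2*s[1];return (a+b)/2,np.linalg.norm(a-b)
def proj(c,X):
    r,_=cv2.Rodrigues(c["R"]);return cv2.projectPoints(np.array(X,float).reshape(-1,1,3),r,c["t"],K(c),c["D"])[0][:,0]
def dpt(c,uv):
    u,v=int(round(uv[0])),int(round(uv[1]));o,d=ray(c,uv);return o+d*float(c["depth"][v,u])
E
python3 - <<'E'
from h import *
T=dict(np.load("top0.npz"));S=dict(np.load("side0.npz"))
def crop(p,s,x0,y0): return ((p[0]+.5)/s-.5+x0,(p[1]+.5)/s-.5+y0)
a=lambda *p:crop(p,5.5,135,140); b=lambda *p:crop(p,7,190,140)
print("label",tri(T,a(530,244),S,b(389,272)))
print("blunt",tri(T,a(341,158),S,b(302,96)))
print("dot",tri(T,a(545,173),S,b(450,244)))
for p in [a(530,244),a(400,240+60)]:print(dpt(T,p))
print("hubz",np.median([dpt(T,a(490+i*10,290))[2] for i in range(8)]))
# screws on ears (z~.098)
for p in [(521,83),(636,122),(420,366),(537,405)]: print(plane(T,a(*p),.098))
# depth profile along screwdriver
for p in [(341,158),(355,168),(370,178),(385,188),(400,198),(412,207)]: print(p,dpt(T,a(*p)))
g=cv2.cvtColor(T["img"],cv2.COLOR_BGR2HSV)
m=(g[...,2]<60).astype(np.uint8);m[:160]=0;m[260:]=0;m[:,:315]=0;m[:,385:]=0
cs,_=cv2.findContours(m,0,1);k=max(cs,key=cv2.contourArea)
r=cv2.minAreaRect(k);print(r);bx=cv2.boxPoints(r)
P=np.array([plane(T,p,.022) for p in bx]);print(P,P.mean(0),np.linalg.norm(np.diff(P,axis=0),axis=1))
print("tray c dpt",dpt(T,r[0]))
E
```

```text
label (array([ 5.74369080e-01, -1.07444873e-04,  9.45888921e-02]), np.float64(0.0022557999918843353))
blunt (array([0.60523612, 0.09305661, 0.1457756 ]), np.float64(0.002517899011371193))
dot (array([ 0.61271264, -0.00682352,  0.09483129]), np.float64(0.002120228195942286))
[5.72732793e-01 3.94834087e-04 9.78134956e-02]
[0.54175891 0.06684771 0.09685871]
hubz 0.0968364737438947
[0.65982187 0.00773784 0.098     ]
[ 0.63984994 -0.05352364  0.098     ]
[0.50712256 0.05501236 0.098     ]
[ 0.48802039 -0.00575182  0.098     ]
(341, 158) [0.60285966 0.09305604 0.15089978]
(355, 168) [0.59918708 0.08656639 0.14579371]
(370, 178) [0.59675122 0.08016639 0.13567647]
(385, 188) [0.59594403 0.07447793 0.11863744]
(400, 198) [0.59411191 0.06813919 0.10517877]
(412, 207) [0.59352529 0.06360191 0.08812431]
((344.8230895996094, 211.1198272705078), (36.560855865478516, 61.41317367553711), 10.885526657104492)
[[ 0.4299554  -0.2703874   0.022     ]
 [ 0.61668979 -0.3090365   0.022     ]
 [ 0.5971559  -0.41963652  0.022     ]
 [ 0.41142813 -0.37773613  0.022     ]] [ 0.51380731 -0.34419914  0.022     ] [0.19069212 0.11231178 0.1903955 ]
tray c dpt [ 0.51492025 -0.34793662  0.0056999 ]
```

```bash
python3 - <<'E'
from h import *
T=dict(np.load("top0.npz"));S=dict(np.load("side0.npz"))
c=np.array([.574,0,0]);az=np.deg2rad(71.5);r=np.array([np.cos(az),np.sin(az),0]);z=np.array([0,0,1.])
ax=np.sin(np.deg2rad(26))*r+np.cos(np.deg2rad(26))*z
tip=c+r*.0505+z*.062
P=[tip+ax*l for l in(0,.05,.075,.103)];print(np.round(P,4))
for n,C,x0,y0,s in(("t",T,175,150,9),("s",S,215,140,9)):
    im=cv2.resize(C["img"][y0:y0+60,x0:x0+70],None,fx=s,fy=s,interpolation=cv2.INTER_CUBIC)
    for p in proj(C,P): cv2.circle(im,tuple(int(v) for v in ((p-[x0,y0]+.5)*s-.5)),3,(0,0,255),1)
    for p in proj(C,[c+[0,0,.095]]): cv2.circle(im,tuple(int(v) for v in ((p-[x0,y0]+.5)*s-.5)),5,(0,255,0),1)
    cv2.imwrite(f"pics/d{n}.png",im)
E
```

```text
[[0.59   0.0479 0.062 ]
 [0.597  0.0687 0.1069]
 [0.6005 0.0791 0.1294]
 [0.6044 0.0907 0.1546]]
```

View pics/dt.png

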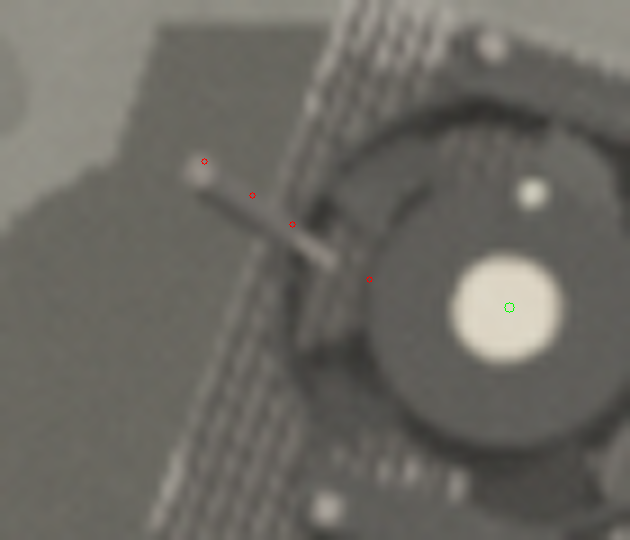

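View pics/ds.png

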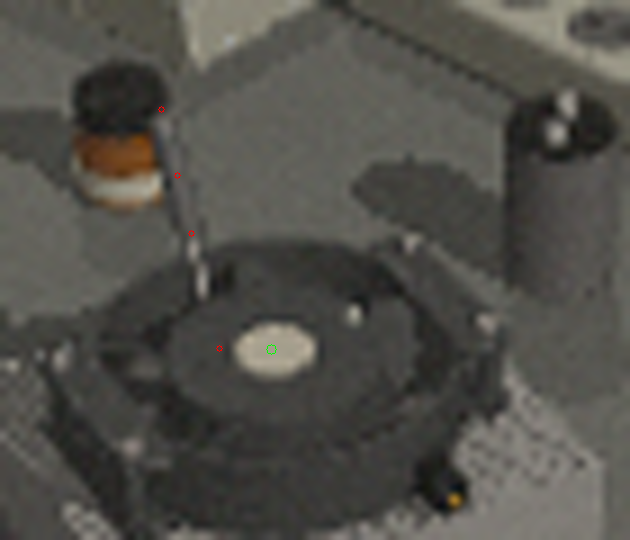

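```bash
cat > go.py <<'E'
import sys
from h import *
from scipy.spatial.transform import Rotation as Rn
o=bot.get_obs();R=Rn.from_quat(o["tool_rot"]).as_matrix();p=np.array(o["eef_pos"])
a=[float(v) for v in sys.argv[1:]]
yaw=np.degrees(np.arctan2(R[1,0],R[0,0]))
print("t",round(float(o["clock"]),2),"p",np.round(p,4),"xyaw",round(yaw,1),"w",round(float(o["grip_width"]),4),"F",np.round(o["ft_force"],2),"q",np.round(o["joint_pos"],2))
if len(a)>=3: print("shift mm",np.round(R.T@(np.array(a[:3])-p)*1000,1))
if len(a)>3: print("turn",round((yaw-a[3]+180)%360-180,1))
E
python3 -m crank '[[[0,0,0,10.3,0],[0,0,0,10.3,0],[0,0,0,10.3,0],[0,0,0,10.3,0],[0,0,0,10.3,0],[0,0,0,10.3,0],[0,0,0,10.3,0],[0,0,0,10.3,0]]]'
python3 go.py .5988 .081 .23 71.5
```

```text
clock: 1.1
eef_pos: [0.2207, 0.4445, 0.226]
tool_rot: [0.827, 0.563, -0.005, 0.003]
ft_force: [0.9, 0.4, 0.4]
grip_width: 0.0857
t 1.1 p [0.2207 0.4445 0.226 ] xyaw 68.5 w 0.0857 F [0.87 0.41 0.4 ] q [ 1.11  0.25 -0.    1.34  0.    3.06]
shift mm [-199.4  485.2   -2.1]
turn -3.0
```

```bash

python3 -m crank '[[[-20,48.5,0,0,0],[-20,48.5,0,0,0],[-20,48.5,0,0,0],[-20,48.5,0,0,0],[-20,48.5,0,0,0],[-20,48.5,0,0,0],[-20,48.5,0,0,0],[-20,48.5,0,0,0],[-20,48.5,0,0,0],[0,0,0,0,0]]]'
python3 go.py .5988 .081 .23 71.5
```

```text
clock: 2.35
eef_pos: [0.5692, 0.1069, 0.2218]
tool_rot: [0.826, 0.564, -0.009, 0.002]
ft_force: [-1.4, -0.7, 0.6]
grip_width: 0.0852
t 2.35 p [0.5692 0.1069 0.2218] xyaw 68.7 w 0.0852 F [-1.41 -0.69  0.64] q [ 0.19  0.42  0.23  1.4  -0.01  2.14]
shift mm [-13.5  36.9  -8.2]
turn -2.8
```

```bash

python3 -m crank '[[[-13,37,0,-2.8,0],[0,0,0,0,0],[0,0,0,0,0]]]'
python3 go.py .5988 .081 .112 71.5
python3 - <<'E'
from h import *
for n in("top","side"):
    c=bot.camera(n);np.savez(f"{n}1.npz",**c)
    u,v=proj(c,[.599,.08,.15])[0].astype(int)
    cv2.imwrite(f"pics/{n}1.png",cv2.resize(c["img"][v-45:v+45,u-50:u+50],None,fx=6,fy=6,interpolation=cv2.INTER_CUBIC))
E
```

```text
clock: 2.72
eef_pos: [0.5972, 0.0821, 0.2198]
tool_rot: [0.811, 0.585, -0.011, 0.0]
ft_force: [-0.0, -0.8, 0.1]
grip_width: 0.0855
t 2.73 p [0.5972 0.0821 0.2198] xyaw 71.6 w 0.0855 F [-0.03 -0.78  0.13] q [ 0.14  0.47  0.31  1.43 -0.01  2.03]
shift mm [  1.4   3.3 107.8]
turn 0.1
```

View pics/side1.png

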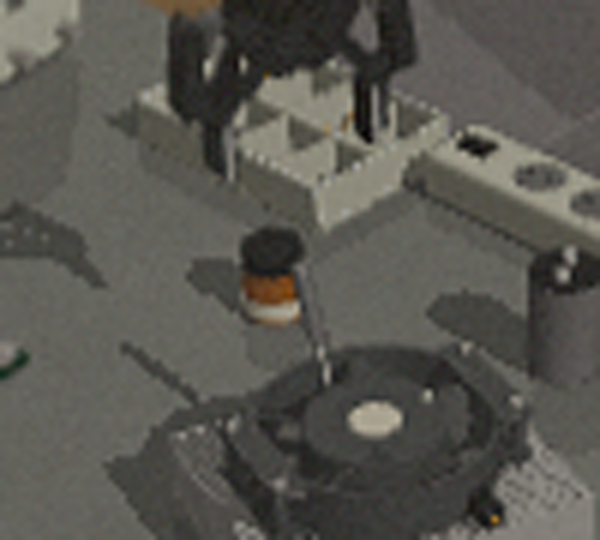

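View pics/top1.png

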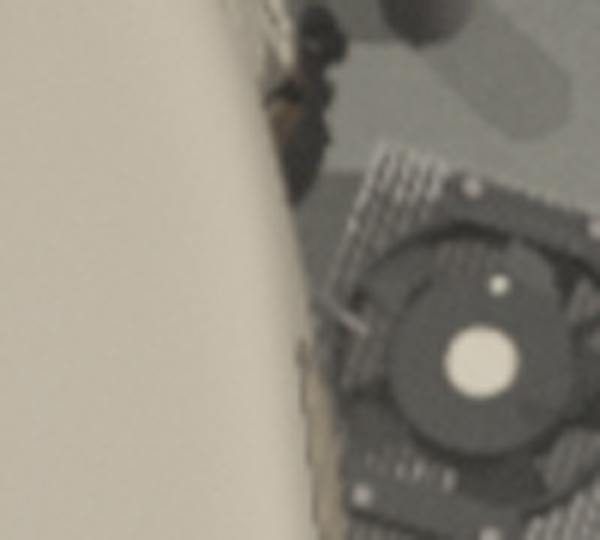

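The side view shows the open fingers above and straddling the handle (at (305,290) in the crop). In the top view the arm hides the handle. I descend.

```bash

python3 -m crank '[[[1,2,25,0,0],[0,0,25,0,0],[0,0,25,0,0],[0,0,20,0,0],[0,0,0,0,0]]]'
python3 go.py .5988 .081 .112 71.5
python3 - <<'E'
from h import *
for n in("side",):
    c=bot.camera(n)
    u,v=proj(c,[.599,.08,.13])[0].astype(int)
    cv2.imwrite(f"pics/{n}2.png",cv2.resize(c["img"][v-35:v+35,u-40:u+40],None,fx=8,fy=8,interpolation=cv2.INTER_CUBIC))
E
```

```text
clock: 3.45
eef_pos: [0.5951, 0.0867, 0.1253]
tool_rot: [0.809, 0.588, -0.01, 0.001]
ft_force: [-0.9, 0.2, -0.3]
grip_width: 0.0853
t 3.45 p [0.5951 0.0867 0.1253] xyaw 72.0 w 0.0853 F [-0.95  0.18 -0.27] q [ 0.15  0.51  0.13  1.2  -0.01  2.03]
shift mm [-4.   5.4 13.3]
turn 0.5
```

View pics/side2.png

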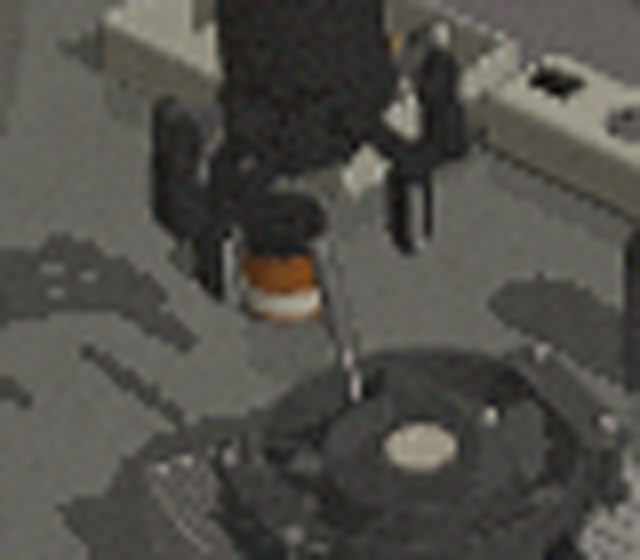

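```bash

python3 -m crank '[[[-4,5,6,-0.5,0],[0,0,6,0,0],[0,0,0,0,0]]]'
python3 go.py .5988 .081 .112 71.5
```

```text
clock: 3.88
eef_pos: [0.6011, 0.0817, 0.1169]
tool_rot: [0.806, 0.592, -0.006, 0.002]
ft_force: [-0.6, -0.4, -0.8]
grip_width: 0.0854
t 3.88 p [0.6011 0.0817 0.1169] xyaw 72.6 w 0.0854 F [-0.59 -0.39 -0.76] q [ 0.14  0.52  0.12  1.18 -0.01  2.01]
shift mm [-1.3 -1.9  4.9]
turn 1.1
```

```bash

python3 -m crank '[[[-1,-2,4,1,0],[0,0,0,0,60],[0,0,0,0,120],[0,0,0,0,160],[0,0,0,0,170],[0,0,0,0,170],[0,0,0,0,170]]]'
python3 go.py .5988 .081 .112 71.5
python3 - <<'E'
from h import *
for n in("side",):
    c=bot.camera(n)
    u,v=proj(c,[.599,.08,.13])[0].astype(int)
    cv2.imwrite(f"pics/{n}3.png",cv2.resize(c["img"][v-35:v+35,u-40:u+40],None,fx=8,fy=8,interpolation=cv2.INTER_CUBIC))
E
```

```text
clock: 4.75
eef_pos: [0.5992, 0.0813, 0.1134]
tool_rot: [0.812, 0.584, -0.006, 0.003]
ft_force: [0.5, -0.3, 0.1]
grip_width: 0.0284
t 4.75 p [0.5992 0.0813 0.1134] xyaw 71.5 w 0.0284 F [ 0.54 -0.28  0.09] q [ 0.14  0.52  0.11  1.16 -0.01  2.03]
shift mm [-0.4 -0.3  1.4]
turn 0.0
```

View pics/side3.png

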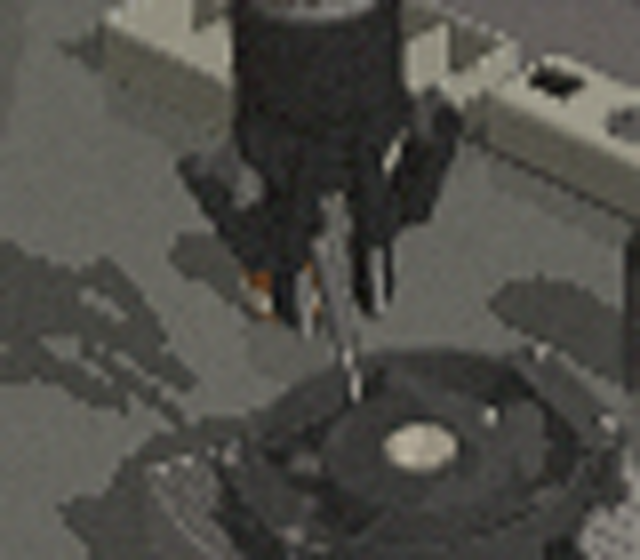

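The handle sits between the pads, about centred (338 between pad edges 312 and 370). I close.

```bash

python3 -m crank '[[[0,0,0,0,185],[0,0,0,0,195],[0,0,0,0,205],[0,0,0,0,215],[0,0,0,0,225],[0,0,0,0,240],[0,0,0,0,255],[0,0,0,0,255],[0,0,0,0,255]]]'
python3 go.py .599 .081 .215 71.5
```

```text
clock: 5.92
eef_pos: [0.5993, 0.0812, 0.1134]
tool_rot: [0.812, 0.584, -0.006, 0.003]
ft_force: [0.3, 0.3, -0.3]
grip_width: 0.0107
t 5.92 p [0.5993 0.0812 0.1134] xyaw 71.5 w 0.0107 F [ 0.26  0.34 -0.3 ] q [ 0.14  0.52  0.11  1.16 -0.01  2.03]
shift mm [  -1.6   -0.4 -101.5]
turn 0.0
```

```bash

python3 -m crank '[[[0,0,-6,0,255],[0,0,-8,0,255],[0,0,-10,0,255],[0,0,-10,0,255],[0,0,0,0,255]]]'
python3 go.py .599 .081 .215 71.5
```

```text
clock: 6.55
eef_pos: [0.6, 0.0818, 0.1508]
tool_rot: [0.812, 0.584, -0.005, 0.003]
ft_force: [0.2, -0.4, -0.0]
grip_width: 0.0102
t 6.55 p [0.6    0.0818 0.1508] xyaw 71.5 w 0.0102 F [ 0.18 -0.42 -0.03] q [ 0.14  0.5   0.17  1.25 -0.01  2.03]
shift mm [ -1.8  -0.7 -64.2]
turn 0.0
```

```bash

python3 -m crank '[[[0,0,-15,0,255],[0,0,-20,0,255],[0,0,-25,0,255],[0,0,-20,0,255],[0,0,0,0,255]]]'
python3 go.py .514 -.344 .23 -12.2
python3 - <<'E'
from h import *
for n in("side",):
    c=bot.camera(n)
    u,v=proj(c,[.599,.08,.17])[0].astype(int)
    cv2.imwrite(f"pics/{n}4.png",cv2.resize(c["img"][v-45:v+45,u-50:u+50],None,fx=6,fy=6,interpolation=cv2.INTER_CUBIC))
E
```

```text
clock: 7.18
eef_pos: [0.6002, 0.0826, 0.2358]
tool_rot: [0.812, 0.584, -0.005, 0.003]
ft_force: [-0.7, 0.5, -0.6]
grip_width: 0.0105
t 7.17 p [0.6002 0.0826 0.2358] xyaw 71.5 w 0.0105 F [-0.75  0.52 -0.59] q [ 0.14  0.46  0.33  1.45 -0.01  2.04]
shift mm [-431.8   53.6   10.8]
turn 83.7
```

View pics/side4.png

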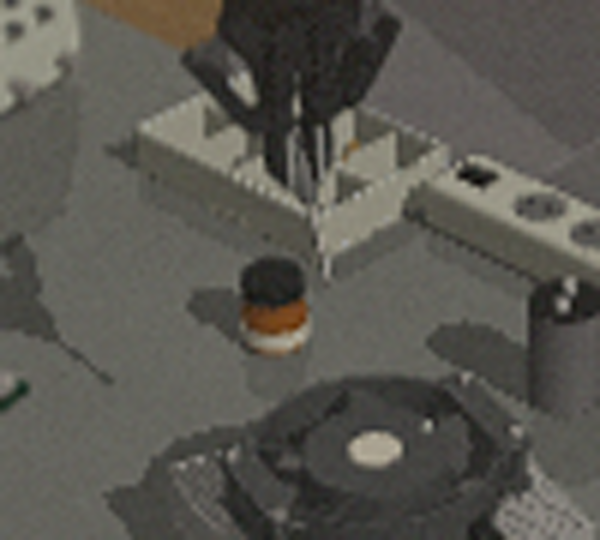

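The screwdriver is free and hanging in the grip above the fan. I carry it to the tray.

```bash

python3 -m crank '[[[-40,5,0,0,255],[-54,7,0,0,255],[-54,7,0,0,255],[-54,7,0,0,255],[-54,7,0,0,255],[-54,7,0,0,255],[-54,7,0,0,255],[-40,5,0,0,255],[0,0,0,0,255]]]'
python3 go.py .514 -.344 .23 -12.2
python3 -m crank '[[[0,0,0,10.5,255],[0,0,0,10.5,255],[0,0,0,10.5,255],[0,0,0,10.5,255],[0,0,0,10.5,255],[0,0,0,10.5,255],[0,0,0,10.5,255],[0,0,0,10.2,255],[0,0,0,0,255]]]'
python3 go.py .502 -.342 .11 -12.2
```

```text
clock: 8.35
eef_pos: [0.5145, -0.327, 0.2272]
tool_rot: [0.81, 0.586, -0.011, -0.004]
ft_force: [-0.3, 0.6, -0.5]
grip_width: 0.0104
t 8.35 p [ 0.5145 -0.327   0.2272] xyaw 71.7 w 0.0104 F [-0.32  0.63 -0.53] q [-0.56  0.48  0.34  1.45 -0.02  1.33]
shift mm [-16.4   4.8  -2.7]
turn 83.9
clock: 9.48
eef_pos: [0.5126, -0.3151, 0.2175]
tool_rot: [0.993, -0.12, -0.019, -0.002]
ft_force: [-1.7, -0.0, 0.1]
grip_width: 0.0103
t 9.47 p [ 0.5126 -0.3151  0.2175] xyaw -13.8 w 0.0103 F [-1.66 -0.01  0.07] q [-0.54  0.48  0.32  1.44 -0.01  2.84]
shift mm [  0.2  28.5 107.6]
turn -1.6
```

```bash

python3 -m crank '[[[0,28,20,-1.6,255],[0,0,25,0,255],[0,0,25,0,255],[0,0,25,0,255],[0,0,0,0,255]]]'
python3 go.py .502 -.342 .057 -12.2
python3 - <<'E'
from h import *
for n in("side","top"):
    c=bot.camera(n)
    u,v=proj(c,[.51,-.34,.05])[0].astype(int)
    cv2.imwrite(f"pics/{n}5.png",cv2.resize(c["img"][v-45:v+45,u-50:u+50],None,fx=6,fy=6,interpolation=cv2.INTER_CUBIC))
E
```

```text
clock: 10.1
eef_pos: [0.5025, -0.338, 0.1184]
tool_rot: [0.995, -0.095, -0.02, -0.003]
ft_force: [-0.3, -0.1, 0.3]
grip_width: 0.01
t 10.1 p [ 0.5025 -0.338   0.1184] xyaw -10.9 w 0.01 F [-0.32 -0.06  0.28] q [-0.59  0.54  0.16  1.22 -0.01  2.75]
shift mm [ 2.8  4.2 61.3]
turn 1.3
```

View pics/side5.png

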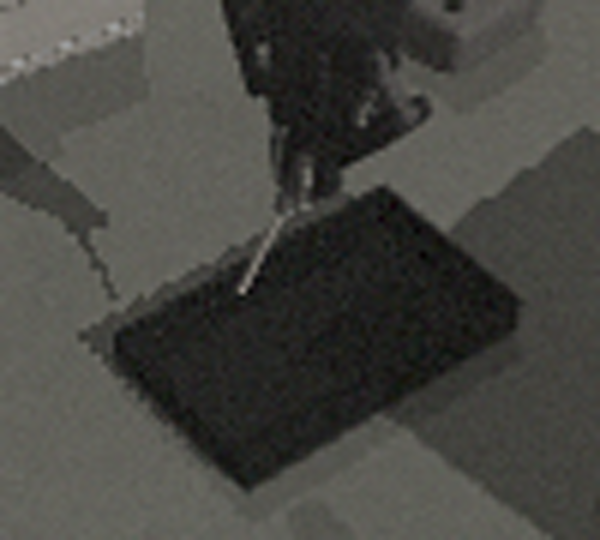

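View pics/top5.png

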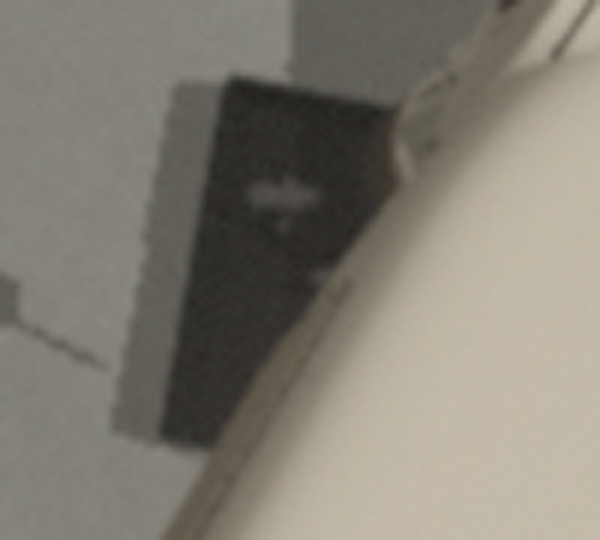

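```bash

python3 -m crank '[[[2,4,20,1,255],[0,0,20,0,255],[0,0,15,0,255],[0,0,4,0,255],[0,0,0,0,255]]]'
python3 go.py .502 -.342 .057 -12.2
```

```text
clock: 10.82
eef_pos: [0.5088, -0.3456, 0.0682]
tool_rot: [0.995, -0.102, -0.012, 0.001]
ft_force: [0.4, 1.0, -0.4]
grip_width: 0.0106
t 10.82 p [ 0.5088 -0.3456  0.0682] xyaw -11.7 w 0.0106 F [ 0.42  0.95 -0.39] q [-0.59  0.59  0.1   1.1  -0.01  2.76]
shift mm [-7.1 -2.2 11.4]
turn 0.5
```

```bash

python3 -m crank '[[[-4,-2,6,0,255],[0,0,5,0,255],[0,0,4,0,255],[0,0,4,0,255],[3,0,4,0,255],[0,0,0,0,255]]]'
python3 go.py .502 -.342 .057 -12.2
```

```text
clock: 11.58
eef_pos: [0.5125, -0.3449, 0.0534]
tool_rot: [0.995, -0.102, -0.005, 0.003]
ft_force: [-0.7, -0.5, 1.1]
grip_width: 0.0107
t 11.57 p [ 0.5125 -0.3449  0.0534] xyaw -11.7 w 0.0107 F [-0.67 -0.49  1.08] q [-0.59  0.6   0.07  1.05 -0.01  2.76]
shift mm [-10.9  -0.7  -3.5]
turn 0.5
```

```bash

python3 -m crank '[[[-12,0,-2,0,255],[1,0,5,0,255],[1,0,5,0,255],[2,0,5,0,255],[2,0,5,0,255],[0,0,0,0,255]]]'
python3 go.py .502 -.342 .035 -12.2
```

```text
clock: 12.32
eef_pos: [0.512, -0.3457, 0.0433]
tool_rot: [0.995, -0.102, 0.004, 0.005]
ft_force: [-1.1, 0.2, 1.8]
grip_width: 0.0102
t 12.32 p [ 0.512  -0.3457  0.0433] xyaw -11.7 w 0.0102 F [-1.1   0.22  1.83] q [-0.59  0.6   0.04  1.   -0.01  2.75]
shift mm [-10.7  -1.7   8.2]
turn 0.5
```

```bash

python3 -m crank '[[[2,0,5,0,255],[2,0,5,0,255],[2,0,5,0,255],[2,0,4,0,255],[0,0,0,0,255]]]'
python3 go.py .502 -.342 .035 -12.2
python3 - <<'E'
from h import *
for n in("side",):
    c=bot.camera(n)
    u,v=proj(c,[.51,-.34,.05])[0].astype(int)
    cv2.imwrite(f"pics/{n}6.png",cv2.resize(c["img"][v-45:v+45,u-50:u+50],None,fx=6,fy=6,interpolation=cv2.INTER_CUBIC))
E
```

```text
clock: 12.95
eef_pos: [0.5241, -0.3487, 0.0288]
tool_rot: [0.995, -0.102, 0.009, 0.006]
ft_force: [-0.6, 1.2, 5.6]
grip_width: 0.0104
t 12.95 p [ 0.5241 -0.3487  0.0288] xyaw -11.7 w 0.0104 F [-0.64  1.19  5.63] q [-0.59  0.62  0.05  0.97 -0.    2.76]
shift mm [-22.8  -2.   -6.7]
turn 0.5
```

View pics/side6.png

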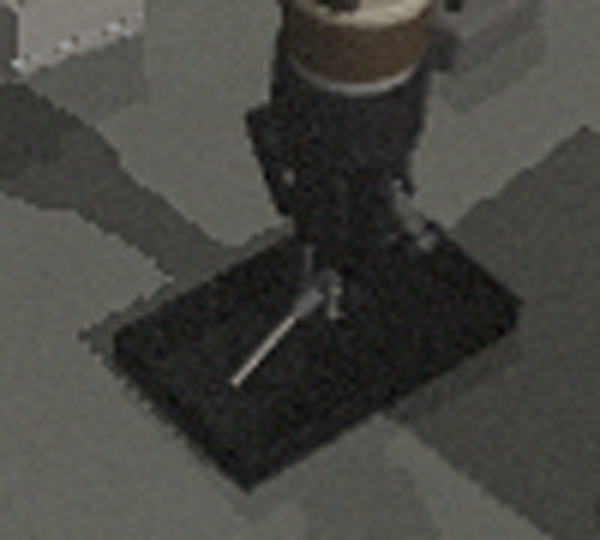

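The tip is on the tray floor and the tool is partly laid over. I open with a slight rise and then lift.

```bash

python3 -m crank '[[[0,0,0,0,200],[0,0,0,0,170],[0,0,-5,0,140],[0,0,-15,0,140],[0,0,-30,0,140],[0,0,-50,0,140],[0,0,-50,0,140],[0,0,-40,0,140]]]'
python3 go.py .574 0 .23 -12.2
python3 - <<'E'
from h import *
for n in("side","top"):
    c=bot.camera(n)
    u,v=proj(c,[.51,-.34,.05])[0].astype(int)
    cv2.imwrite(f"pics/{n}7.png",cv2.convertScaleAbs(cv2.resize(c["img"][v-45:v+45,u-50:u+50],None,fx=6,fy=6,interpolation=cv2.INTER_CUBIC),alpha=1.6))
E
```

```text
clock: 14.0
eef_pos: [0.5179, -0.3448, 0.2223]
tool_rot: [0.995, -0.103, 0.005, 0.004]
ft_force: [0.1, 0.1, -0.7]
grip_width: 0.0387
t 14.0 p [ 0.5179 -0.3448  0.2223] xyaw -11.8 w 0.0387 F [ 0.14  0.07 -0.68] q [-0.59  0.48  0.33  1.41 -0.    2.76]
shift mm [ -15.4 -348.9  -10.5]
turn 0.4
```

View pics/side7.png

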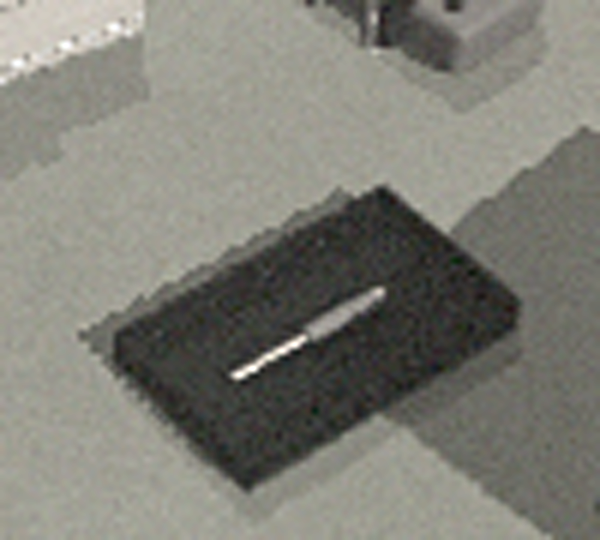

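Top step done: the screwdriver lies in the black tray in the side crop from (235,378) to (383,290), well inside the walls. Next is the fan. I shut the gripper and bring the tool to a convenient yaw.

```bash

python3 -m crank '[[[0,0,-5,-10.2,255],[0,0,0,-10.2,255],[0,0,0,-10.2,255],[0,0,0,-10.2,255],[0,0,0,-10.2,255],[0,0,0,-10.2,255],[0,0,0,-10.2,255],[0,0,0,-10.2,255],[0,0,0,-10.2,255],[0,0,0,-10.2,255],[0,0,0,0,255]]]'
python3 go.py .574 -.027 .15 90
```

```text
clock: 15.48
eef_pos: [0.5181, -0.3451, 0.2357]
tool_rot: [0.685, 0.728, 0.001, 0.013]
ft_force: [0.5, 0.5, 0.5]
grip_width: 0.0001
t 15.47 p [ 0.5181 -0.3451  0.2357] xyaw 93.5 w 0.0001 F [0.53 0.53 0.52] q [-0.59  0.47  0.34  1.42 -0.    0.92]
shift mm [315.6  73.7  81.5]
turn 3.5
```

View pics/top7.png

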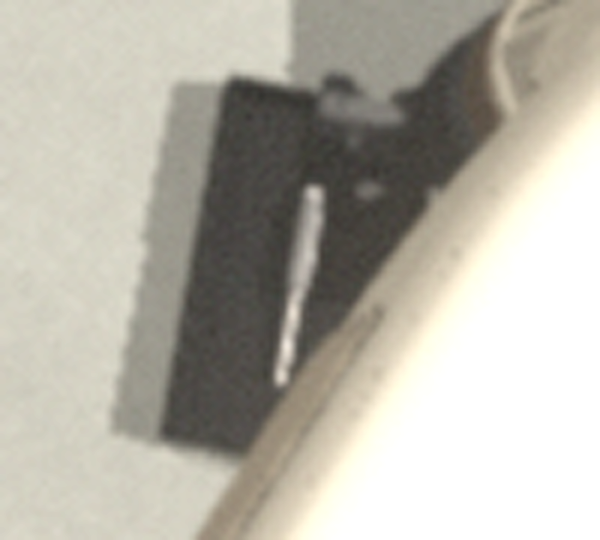

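```bash

python3 -m crank '[[[40,9,3,3,255],[50,11,5,0,255],[55,12,10,0,255],[55,12,10,0,255],[50,11,10,0,255],[40,9,10,0,255],[0,0,0,0,255]]]'
python3 go.py .574 -.027 .15 90
```

```text
clock: 16.35
eef_pos: [0.5833, -0.0486, 0.1831]
tool_rot: [0.714, 0.7, 0.002, 0.014]
ft_force: [0.4, -0.5, -0.1]
grip_width: 0.0001
t 16.35 p [ 0.5833 -0.0486  0.1831] xyaw 88.9 w 0.0001 F [ 0.38 -0.5  -0.08] q [-0.07  0.41  0.12  1.26 -0.02  1.52]
shift mm [ 22.  -10.5  32.5]
turn -1.1
```

```bash

python3 -m crank '[[[12,-6,15,-1,255],[10,-5,20,0,255],[0,0,12,0,255],[0,0,10,0,255],[0,0,5,0,255],[0,0,0,0,255]]]'
python3 go.py .574 -.027 .11 90
```

```text
clock: 17.1
eef_pos: [0.5754, -0.0313, 0.1209]
tool_rot: [0.712, 0.702, 0.002, 0.017]
ft_force: [0.3, 0.6, -0.2]
grip_width: 0.0
t 17.1 p [ 0.5754 -0.0313  0.1209] xyaw 89.2 w 0.0 F [ 0.32  0.58 -0.17] q [-0.04  0.44 -0.01  1.1  -0.02  1.54]
shift mm [ 4.5 -1.7 10.8]
turn -0.8
```

```bash

python3 -m crank '[[[4.5,-1.5,4,0.8,255],[0,0,0,0,255]]]'
python3 go.py .574 -.027 .11 90
python3 -m crank '[[[0.9,6.9,0,0,255],[2.7,6.5,0,0,255],[4.3,5.6,0,0,255],[5.6,4.3,0,0,255]]]'
python3 go.py .574 -.027 .11 90
python3 -m crank '[[[0,0,0,0,255]]]'
python3 go.py .5974 -.0135 .11 90
```

```text
clock: 17.35
eef_pos: [0.5746, -0.027, 0.1173]
tool_rot: [0.717, 0.696, 0.003, 0.017]
ft_force: [0.3, -0.1, 0.2]
grip_width: 0.0001
t 17.35 p [ 0.5746 -0.027   0.1173] xyaw 88.3 w 0.0001 F [ 0.34 -0.15  0.17] q [-0.04  0.44 -0.02  1.08 -0.02  1.56]
shift mm [ 0.1 -0.8  7.3]
turn -1.7
clock: 17.85
eef_pos: [0.6007, -0.0134, 0.1186]
tool_rot: [0.718, 0.696, 0.004, 0.018]
ft_force: [-0.3, -0.0, 0.1]
grip_width: 0.0001
t 17.85 p [ 0.6007 -0.0134  0.1186] xyaw 88.3 w 0.0001 F [-0.32 -0.    0.11] q [-0.01  0.48  0.06  1.11 -0.02  1.59]
shift mm [-14.2 -26.6   8.1]
turn -1.7
clock: 17.98
eef_pos: [0.6011, -0.0128, 0.1185]
tool_rot: [0.717, 0.697, 0.004, 0.018]
ft_force: [-0.3, 0.4, -0.5]
grip_width: -0.0001
t 17.98 p [ 0.6011 -0.0128  0.1185] xyaw 88.3 w -0.0001 F [-0.35  0.45 -0.52] q [-0.01  0.48  0.06  1.11 -0.02  1.59]
shift mm [-0.7 -4.   8.4]
turn -1.7
```

```bash

python3 go.py .598 -.012 .102 90
python3 -m crank '[[[0.5,-3.5,5,1.7,255],[0,0,5,0,255],[0,0,4,0,255],[0,0,0,0,255]]]'
python3 go.py .598 -.012 .097 90
```

```text
t 17.98 p [ 0.6011 -0.0128  0.1185] xyaw 88.3 w -0.0001 F [-0.35  0.45 -0.52] q [-0.01  0.48  0.06  1.11 -0.02  1.59]
shift mm [ 1.  -3.7 16.4]
turn -1.7
clock: 18.48
eef_pos: [0.5968, -0.0126, 0.1028]
tool_rot: [0.728, 0.685, 0.003, 0.017]
ft_force: [-0.1, -0.5, -0.3]
grip_width: -0.0001
t 18.48 p [ 0.5968 -0.0126  0.1028] xyaw 86.5 w -0.0001 F [-0.12 -0.48 -0.25] q [-0.01  0.49  0.02  1.08 -0.02  1.62]
shift mm [0.8 1.  5.8]
turn -3.5
```

```bash

for i in 1; do python3 -m crank '[[[0,0,2,-3.5,255],[0,0,0,0,255]]]'; python3 go.py .598 -.012 .097 90; done
python3 -m crank '[[[0,0,2,0,255]]]'; python3 go.py .598 -.012 .095 90
```

```text
clock: 18.73
eef_pos: [0.5968, -0.0128, 0.1008]
tool_rot: [0.707, 0.707, 0.003, 0.017]
ft_force: [0.2, -0.0, -0.2]
grip_width: -0.0
t 18.73 p [ 0.5968 -0.0128  0.1008] xyaw 90.0 w -0.0 F [ 0.21 -0.04 -0.17] q [-0.01  0.49  0.02  1.07 -0.02  1.56]
shift mm [0.9 1.1 3.8]
turn 0.0
clock: 18.85
eef_pos: [0.5972, -0.0129, 0.0991]
tool_rot: [0.707, 0.707, 0.003, 0.018]
ft_force: [0.5, 0.0, -0.4]
grip_width: -0.0002
t 18.85 p [ 0.5972 -0.0129  0.0991] xyaw 90.0 w -0.0002 F [ 0.5   0.02 -0.41] q [-0.01  0.49  0.02  1.07 -0.02  1.56]
shift mm [1.  0.7 4.1]
turn -0.0
```

```bash

for i in 1; do python3 -m crank '[[[0,0,1,0,255]]]'|grep -E "eef|force";  python3 -m crank '[[[0,0,0.7,0,255]]]'|grep -E "eef|force"; done
```

```text
eef_pos: [0.5972, -0.013, 0.098]
ft_force: [0.0, -0.7, 1.0]
eef_pos: [0.5972, -0.013, 0.0973]
ft_force: [-0.4, -1.0, 0.4]
```

```bash

python3 -m crank '[[[0,0,0.6,0,255]]]'|grep -E "eef|force";  python3 -m crank '[[[0,0,0,0,255]]]'|grep -E "eef|force"; 
```

```text
eef_pos: [0.5973, -0.013, 0.0967]
ft_force: [-0.7, -0.6, -0.1]
eef_pos: [0.5973, -0.013, 0.0966]
ft_force: [-0.1, -0.5, 0.2]
```

```bash

python3 -m crank '[[[0,0,0.5,0,255]]]'|grep -E "eef|force";  python3 -m crank '[[[0,0,0,0,255]]]'|grep -E "eef|force"; 
```

```text
eef_pos: [0.5973, -0.0131, 0.0962]
ft_force: [0.6, -0.4, -0.0]
eef_pos: [0.5973, -0.013, 0.0962]
ft_force: [-0.2, 0.3, -0.5]
```

```bash

for k in 1; do python3 -m crank '[[[0,0,0.5,0,255]]]'|grep -E "eef|force";  python3 -m crank '[[[0,0,0.4,0,255]]]'|grep -E "eef|force"; done 
```

```text
eef_pos: [0.5974, -0.013, 0.0957]
ft_force: [1.0, 0.3, 1.8]
eef_pos: [0.5975, -0.0131, 0.0956]
ft_force: [-0.9, -0.0, 2.8]
```

```bash

for k in 1; do python3 -m crank '[[[0,0,0.4,0,255]]]'|grep -E "eef|force";  python3 -m crank '[[[0,0,0.3,0,255]]]'|grep -E "eef|force"; done 
```

```text
eef_pos: [0.5975, -0.0131, 0.0955]
ft_force: [-0.6, 0.3, 2.4]
eef_pos: [0.5976, -0.0131, 0.0955]
ft_force: [-1.0, 0.2, 3.0]
```

Contact with the hub face at z≈0.0957, about 3 N. Pressing 0.4 to 0.5 mm below the measured pose holds that force, so I plan the circling rows with tilt compensation.

```bash
cat > circ.py <<'E'
import sys
from h import *
from scipy.spatial.transform import Rotation as Rn
n=int(sys.argv[1]);st=float(sys.argv[2]);press=float(sys.argv[3]);zf=.0957
o=bot.get_obs();R=Rn.from_quat(o["tool_rot"]).as_matrix();p=np.array(o["eef_pos"])
c=np.array([.574,0]);d=p[:2]-c;ph=np.arctan2(d[1],d[0]);r=np.hypot(*d)
print("t",round(float(o["clock"]),2),"r",round(r*1000,1),"phi",round(np.degrees(ph)),"z",round(p[2],4),"F",np.round(o["ft_force"],1),"q6",round(o["joint_pos"][5],2))
cur=p.copy()
for i in range(n):
    ph+=np.radians(st);rr=r+(.0275-r)*min(1,(i+1)/2)
    nx=np.array([*(c+rr*np.array([np.cos(ph),np.sin(ph)])),p[2]])
    v=R.T@((nx-cur)*1000+np.array([0,0,-press]));cur=nx;print(np.round(v,1).tolist())
E
python3 circ.py 5 12 0.5
```

```text
t 20.1 r 27.0 phi -29 z 0.0955 F [-1.   0.2  3. ] q6 1.56
[5.1, 2.4, 0.5]
[5.6, 1.3, 0.4]
[5.8, -0.1, 0.4]
[5.6, -1.3, 0.3]
[5.2, -2.5, 0.3]
```

```bash

python3 -m crank '[[[5.1,2.4,0.5,0,255],[5.6,1.3,0.4,0,255],[5.8,-0.1,0.4,0,255]]]'|grep -E "eef|force"; python3 circ.py 6 12 0.5
python3 - <<'E'
from h import *
c=bot.camera("top");np.savez("top8.npz",**c)
u,v=proj(c,[.574,0,.098])[0].astype(int)
a=c["img"][v-40:v+40,u-45:u+45]
c=bot.camera("side")
u,v=proj(c,[.574,0,.098])[0].astype(int)
a=np.hstack([a,c["img"][v-40:v+40,u-45:u+45]])
cv2.imwrite("pics/8.png",cv2.resize(a,None,fx=4.4,fy=4.4,interpolation=cv2.INTER_CUBIC))
E
```

```text
eef_pos: [0.6021, 0.0036, 0.0951]
ft_force: [-2.1, -1.1, 5.5]
t 20.48 r 28.3 phi 7 z 0.0951 F [-2.1 -1.1  5.5] q6 1.59
[5.6, -1.8, 0.3]
[5.1, -2.9, 0.3]
[4.6, -3.5, 0.3]
[3.7, -4.4, 0.3]
[2.8, -5.1, 0.3]
[1.7, -5.5, 0.3]
```

View pics/8.png

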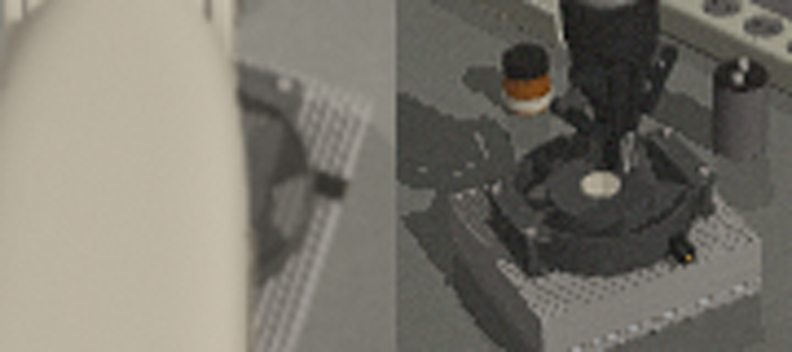

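```bash

python3 -m crank '[[[5.6,-1.8,0,0,255],[5.1,-2.9,0.1,0,255],[4.6,-3.5,0.1,0,255]]]'|grep -E "eef|force"; python3 circ.py 4 12 0.4
```

```text
eef_pos: [0.5949, 0.0205, 0.0952]
ft_force: [-1.2, -1.8, 5.8]
t 20.95 r 29.3 phi 44 z 0.0952 F [-1.2 -1.8  5.8] q6 1.62
[3.1, -5.2, 0.1]
[1.9, -5.6, 0.2]
[1.5, -5.5, 0.2]
[0.4, -5.7, 0.2]
```

```bash

python3 -m crank '[[[3.1,-5.2,-0.3,0,255],[1.9,-5.6,-0.1,0,255],[1.5,-5.5,-0.1,0,255]]]'|grep -E "eef|force"; python3 circ.py 4 12 0.2
python3 - <<'E'
from h import *
c=bot.camera("side")
u,v=proj(c,[.574,0,.098])[0].astype(int)
a=c["img"][v-40:v+30,u-45:u+45]
cv2.imwrite("pics/9.png",cv2.resize(a,None,fx=8,fy=8,interpolation=cv2.INTER_CUBIC))
E
```

```text
eef_pos: [0.5784, 0.0283, 0.0952]
ft_force: [0.1, -0.6, 4.5]
t 21.32 r 28.7 phi 81 z 0.0952 F [ 0.1 -0.6  4.5] q6 1.63
[-0.3, -6.0, -0.0]
[-1.5, -5.6, 0.0]
[-2.1, -5.4, 0.0]
[-3.1, -4.8, 0.1]
```

View pics/9.png

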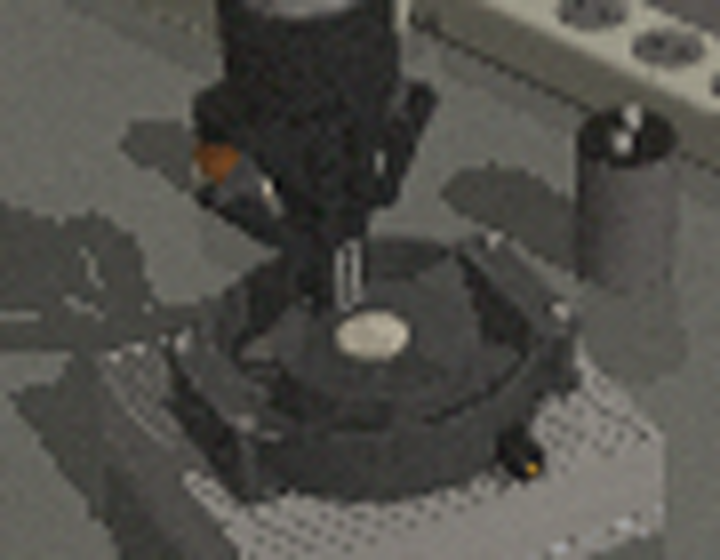

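The white dot has left its old spot (to the right of the label) and is hidden behind the finger, so the rotor follows. I continue.

```bash

python3 -m crank '[[[-0.3,-6.0,0,0,255],[-1.5,-5.6,0,0,255],[-2.1,-5.4,0.1,0,255],[-3.1,-4.8,0.1,0,255]]]'|grep -E "eef|force"; python3 circ.py 4 12 0.2
```

```text
eef_pos: [0.5554, 0.0218, 0.0951]
ft_force: [1.0, -0.9, 5.2]
t 21.88 r 28.7 phi 131 z 0.0951 F [ 1.  -0.9  5.2] q6 1.62
[-4.7, -3.7, 0.2]
[-5.3, -2.5, 0.2]
[-5.4, -1.9, 0.2]
[-5.7, -0.8, 0.3]
```

```bash

python3 -m crank '[[[-4.7,-3.7,0.1,0,255],[-5.3,-2.5,0.1,0,255],[-5.4,-1.9,0.1,0,255],[-5.7,-0.8,0.2,0,255]]]'|grep -E "eef|force"; python3 circ.py 4 12 0.2
```

```text
eef_pos: [0.5447, 0.0011, 0.0951]
ft_force: [-0.4, 1.0, 5.3]
t 22.38 r 29.3 phi 178 z 0.0951 F [-0.4  1.   5.3] q6 1.58
[-6.0, 1.3, 0.3]
[-5.4, 2.5, 0.4]
[-5.1, 2.7, 0.4]
[-4.4, 3.7, 0.4]
```

```bash

python3 -m crank '[[[-6.0,1.5,0.2,0,255],[-5.4,2.7,0.3,0,255],[-5.1,3,0.3,0,255],[-4.4,3.9,0.3,0,255]]]'|grep -E "eef|force"; python3 circ.py 4 12 0.2
python3 - <<'E'
from h import *
c=bot.camera("side")
u,v=proj(c,[.574,0,.098])[0].astype(int)
a=c["img"][v-40:v+30,u-45:u+45]
cv2.imwrite("pics/10.png",cv2.resize(a,None,fx=8,fy=8,interpolation=cv2.INTER_CUBIC))
E
```

```text
eef_pos: [0.5521, -0.0196, 0.095]
ft_force: [-0.4, 0.8, 6.9]
t 22.88 r 29.4 phi -138 z 0.095 F [-0.4  0.8  6.9] q6 1.54
[-3.3, 5.1, 0.4]
[-2.1, 5.5, 0.4]
[-1.8, 5.5, 0.4]
[-0.6, 5.7, 0.4]
```

View pics/10.png

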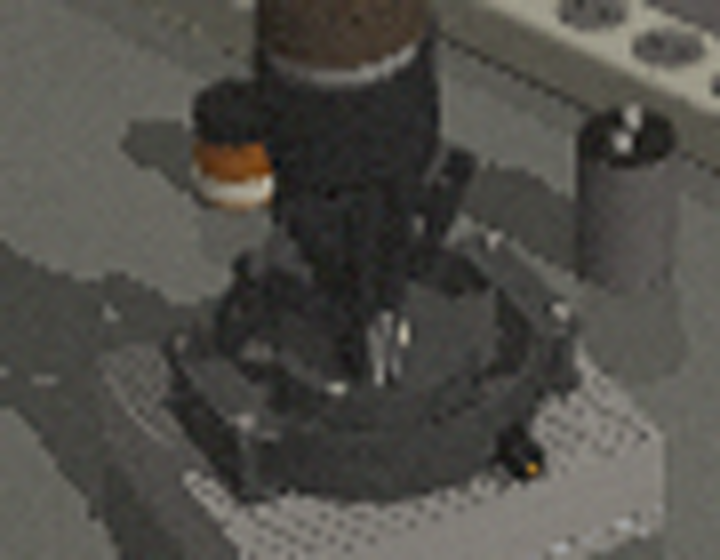

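The white dot is now at crop (337,388), the near side of the hub. The force is 6.9 N, so I ease off.

```bash

python3 - <<'E'
from h import *
c=dict(np.load("side0.npz"))
u,v=proj(c,[.574,0,.098])[0].astype(int)
p=plane(c,((337.5)/8-.5+u-45,(388.5)/8-.5+v-40),.0955);d=p-[.574,0,0];print(p,np.degrees(np.arctan2(d[1],d[0])))
E
python3 -m crank '[[[-3.3,5.1,-0.2,0,255],[-2.1,5.5,0,0,255],[-1.8,5.5,0.1,0,255]]]'|grep -E "eef|force"; python3 circ.py 4 12 0.2
```

```text
[ 0.53655869 -0.01712037  0.0955    ] -155.4273381571458
eef_pos: [0.5657, -0.0282, 0.0951]
ft_force: [-0.3, -0.2, 4.2]
t 23.3 r 29.4 phi -106 z 0.0951 F [-0.3 -0.2  4.2] q6 1.53
[-0.2, 6.1, 0.4]
[1.1, 5.8, 0.3]
[1.4, 5.6, 0.3]
[2.5, 5.2, 0.3]
```

```bash

python3 -m crank '[[[-0.2,6.1,0.3,0,255],[1.1,5.8,0.2,0,255],[1.4,5.6,0.2,0,255],[2.5,5.2,0.2,0,255]]]'|grep -E "eef|force"; python3 circ.py 4 12 0.2
```

```text
eef_pos: [0.5875, -0.0251, 0.0951]
ft_force: [-0.7, -0.7, 5.5]
t 23.8 r 28.5 phi -62 z 0.0951 F [-0.7 -0.7  5.5] q6 1.54
[3.8, 4.6, 0.3]
[4.6, 3.6, 0.2]
[4.9, 3.0, 0.2]
[5.4, 1.9, 0.2]
```

```bash

python3 -m crank '[[[3.8,4.6,0.1,0,255],[4.6,3.6,0.1,0,255],[4.9,3.0,0.1,0,255],[5.4,1.9,0.1,0,255]]]'|grep -E "eef|force"; python3 circ.py 4 12 0.2
```

```text
eef_pos: [0.6006, -0.0073, 0.0951]
ft_force: [-0.3, -1.0, 6.6]
t 24.3 r 27.6 phi -15 z 0.0951 F [-0.3 -1.   6.6] q6 1.57
[5.7, 0.9, 0.1]
[5.7, -0.3, 0.1]
[5.6, -1.5, 0.1]
[5.1, -2.6, 0.1]
```

```bash

python3 -m crank '[[[5.7,0.9,-0.3,0,255],[5.7,-0.3,-0.1,0,255],[5.6,-1.5,-0.1,0,255],[5.1,-2.6,-0.1,0,255]]]'|grep -E "eef|force"; python3 circ.py 4 12 0.2
```

```text
eef_pos: [0.5967, 0.0147, 0.0951]
ft_force: [-1.1, -1.2, 6.9]
t 24.8 r 27.0 phi 33 z 0.0951 F [-1.1 -1.2  6.9] q6 1.61
[4.6, -3.4, 0.0]
[3.8, -4.3, 0.0]
[2.6, -5.1, 0.0]
[1.5, -5.6, 0.0]
```

```bash

python3 -m crank '[[[4.6,-3.4,-0.5,0,255],[3.8,-4.3,-0.2,0,255],[2.6,-5.1,-0.1,0,255]]]'|grep -E "eef|force"; python3 circ.py 4 12 0.2
python3 - <<'E'
from h import *
c=bot.camera("side")
u,v=proj(c,[.574,0,.098])[0].astype(int)
a=c["img"][v-40:v+30,u-45:u+45]
cv2.imwrite("pics/11.png",cv2.resize(a,None,fx=8,fy=8,interpolation=cv2.INTER_CUBIC))
E
```

```text
eef_pos: [0.5832, 0.0262, 0.0951]
ft_force: [-0.4, -1.0, 5.6]
t 25.18 r 27.7 phi 71 z 0.0951 F [-0.4 -1.   5.6] q6 1.63
[1.2, -5.7, 0.0]
[0.0, -5.8, 0.1]
[-1.1, -5.6, 0.1]
[-2.2, -5.3, 0.1]
```

View pics/11.png

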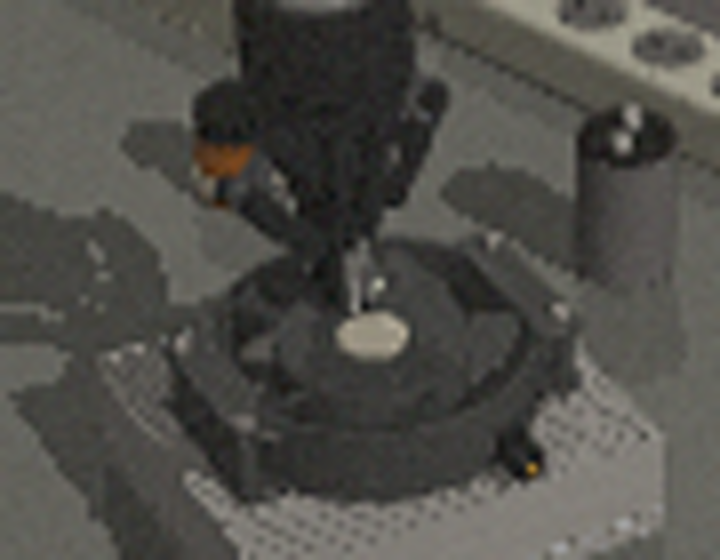

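```bash

python3 - <<'E'
from h import *
c=dict(np.load("side0.npz"))
u,v=proj(c,[.574,0,.098])[0].astype(int)
p=plane(c,((375.5)/8-.5+u-45,(285.5)/8-.5+v-40),.0955);d=p-[.574,0,0];print(p,np.degrees(np.arctan2(d[1],d[0])))
E
python3 -m crank '[[[0,0,0,0,255],[0,0,0,0,255],[0,0,-1.5,0,255],[0,0,-2,0,255],[0,0,-10,0,255],[0,0,-30,0,255],[0,0,-50,0,255],[0,0,-40,0,255]]]'|grep -E "eef|force"
python3 go.py .45 .2 .25
```

```text
[0.6021481  0.02433145 0.0955    ] 40.84039868002493
eef_pos: [0.5747, 0.0292, 0.2262]
ft_force: [0.9, 0.5, -0.4]
t 26.23 p [0.5747 0.0292 0.2262] xyaw 89.7 w 0.0003 F [ 0.91  0.54 -0.39] q [ 0.06  0.39  0.2   1.37 -0.02  1.64]
shift mm [ 169.8 -125.3  -27.5]
```

```bash

python3 -m crank '[[[50,-35,-5,0,255],[50,-35,-5,0,255],[50,-35,-5,0,255],[50,-35,0,0,255],[30,-25,0,0,255],[0,0,0,0,255],[0,0,0,0,255]]]'|grep -E "eef|force"
python3 - <<'E'
from h import *
c=bot.camera("top");np.savez("top9.npz",**c);cv2.imwrite("pics/top9.png",c["img"])
c2=bot.camera("side");cv2.imwrite("pics/side9.png",c2["img"])
u,v=proj(c,[.574,0,.098])[0].astype(int)
a=c["img"][v-40:v+40,u-45:u+45]
for i in range(10):bot.camera("side")
d=bot.camera("top")["img"][v-40:v+40,u-45:u+45]
cv2.imwrite("pics/12.png",cv2.resize(np.hstack([a,d]),None,fx=4.4,fy=4.4,interpolation=cv2.INTER_CUBIC))
E
```

```text
eef_pos: [0.4098, 0.2673, 0.2438]
ft_force: [-0.1, -0.2, 0.2]
```

View pics/12.png

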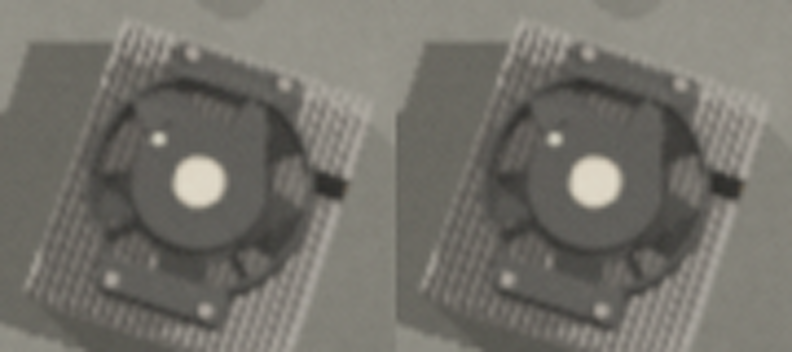

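View pics/top9.png

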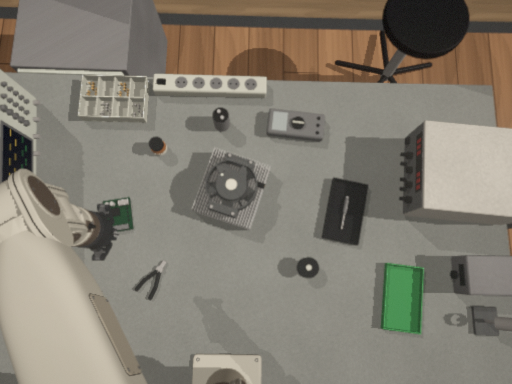

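View pics/side9.png

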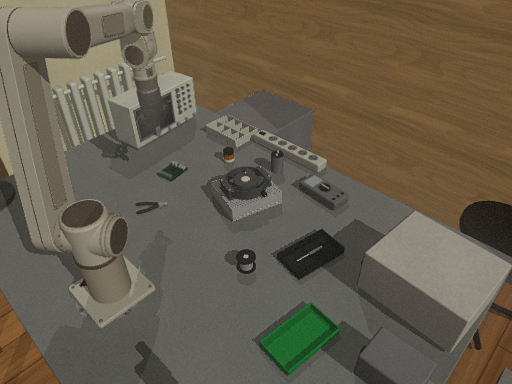

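Both fan crops, about 0.6 s apart, show the dot at the same place ((158,139) and (554,139), the same point in each half), so the rotor is still. The screwdriver lies in the black tray at top (345,212). The bystanders are where they were, and the robot touches nothing.

```bash
python3 -c "
from workcell import bot
print(bot.job_done(), bot.get_obs()['clock'])"
```

```text
the job is handed in; nothing more can be done
the job is handed in; nothing more can be done
```

I lifted the screwdriver straight up out of the fan, laid it in the black tray and let it go. I then pressed the closed fingertips on the hub face and circled them counter-clockwise through about 460°. The job was handed in shortly after 27 s; no verdict was reported.

- **Screwdriver:** the last pictures show it lying well inside the black tray, with the gripper clear of it.
- **Fan:** by its white dot, the rotor turned about 410° (7.1 rad) for those 460°, so it lagged about 10%. The dot was at the same spot in two pictures 0.6 s apart, so the rotor is still.
- **Bystanders:** by eye, none appear to have moved; I did not measure their positions.
- **Hub force:** my readings were mostly 4–6 N, but reached 6.9 N twice and 6.6 N once. That is above the advised 6 N and below the 10 N limit. I read the force only at the end of each move of three or four rows, so a short higher peak could have gone unseen.
- **Not measured:** I could not measure the screwdriver's force on the rotor directly. During the lift the wrist force stayed within its noise.

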